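# Pack two water-filter carriers in order

## Robot

A 6-joint arm with a two-finger parallel gripper is mounted at the origin on the work surface. World frame = base frame: x ahead of the robot, y to its left, z up, the work surface at z = 0. Lengths are in m, angles in degrees, forces in N, time in s.
With the tool pointing down it reaches from about 0.375 to 0.75 m from the base axis. Payload 9 kg.
Tool frame: the origin (TCP) lies where the fingers leave the gripper's body, on its centre line; the fingertips stand 73 mm ahead of it and the grasp point (between the pads) lies 54 mm ahead of it (robot.tip_reach is the distance from the TCP to the fingertips, in m); z points along the fingers, y is the direction in which the jaws open and shut (so a half turn about z gives the same grasp; the last joint's range is limited). The gripper opens to 85 mm and grips with 20 to 120 N. Pads are 22 mm wide; open, the fingers measure 114 mm over their backs; the gripper's body (76 mm by 85 mm) begins 54 mm behind the grasp point. The pads swing forward as they close: fully open they stand 13 mm farther back than shut.
Start: joints at [-12.473, 5.964, 5.575, 89.605, 0, 77.527], TCP at [0.6, 0, 0.304] pointing down, gripper open.
Joint ranges: [-171.21, 171.21], [-48.23, 106.86], [-62.78, 66.21], [-105.2, 120.99], [-86.42, 89.51], [-180, 180]. Speed limits (degrees/s): [127.2, 127.2, 147.25, 180, 180, 180].

## Interface

Orientations are given as [roll, pitch, yaw] about the fixed x, y, z axes, in that order (R = Rz(yaw) Ry(pitch) Rx(roll)).
In Python, from plant import robot gives the robot as it stands. Calls block until the motion is done:
- robot.move_pose(position, orientation): joint-space move of the TCP to a pose.
- robot.line_to(position, vel=0.15, rotation=None, guard=None): straight line of the TCP; rotation=None keeps the orientation; vel is the mean speed in m/s. With guard (N) it stops when the force on the tool has changed by that much, and returns True; else False.
- robot.goto_joints(angles): joint-space move.
- robot.set_gripper(opening): finger opening in m; the grip force is fixed at half the most; returns when the fingers have stopped.
- robot.pause(seconds).
- robot.ik(position, orientation): joint angles nearest the present ones, or None.
- robot.observe(): the state.
- robot.grab_frame(name): name is "scene" or "side" or "wrist"; returns the picture (480x640x3 uint8, blue, green, red); there is no depth.
- robot.get_calibration(name): a dict with "vertical_fov" (degrees; the focal length in pixels is half the picture's height over the tangent of half this angle, whatever the lens; pixels are square), "cx", "cy" (the principal point, pixels), "k1" (the pictures are not rectified: a ray, as slopes to the right and down, at radius r is drawn at 1 + k1 r^2 times it, then the intrinsics apply), "rvec" (rotation vector, rad) and "tvec" (3), from world to camera coordinates, as OpenCV has them. Camera axes: x right, y down, z forward; pixel columns grow to the right and rows downward; lengths in m; the calibration is good to about 2 mm. A picture is of the moment at which its call begins: read the wrist's pose just before it. get_calibration takes no time and is no camera call; for the wrist camera it gives the pose at the moment of the call.
A pose or a line that the arm cannot do raises robot.IKError and nothing moves.
- robot.job_done(): hands the job in, once; it reports no verdict.
The state is a dict: "time": time; "q": joint angles; "qvel": joint speeds; "joint_torque": joint torques, N m; "tool_pos": TCP position; "tcp_rot": TCP orientation; "ft_force": force on the tool from outside, world axes, zero at the start; "torque": the same for the moment, N m; "gripper_width": finger opening in m.
Only numpy, scipy, OpenCV 4.12 (cv2) and the standard library are available. Lean on these libraries where they do the work, as an engineer would, in place of code of your own. Each camera call takes 0.05 s, during which the arm holds its last target.

## Task

Pack the two filter carriers on the shop counter. On the blue carrier thread the white ring first, the black ring on top of it, and close it with the blue cap; on the green carrier thread the amber ring and close it with the green cap, both caps with the hub up. Everything should lie flat, each piece resting on the one below; leave the white bowl, the carton and the spanner where they are.

Things in the scene. Friction and masses are not known exactly. Their poses are not given: they have to be found in the camera images.
- white_ring_mid (a point): White pleated sediment filter ring: a thick tube 60 mm in diameter and 26 mm high with a 28 mm hole through it, lying flat on the counter, about 70 g. The point is its centre, half-way up (13 mm above its underside); z is its axis. Either face may be up.
- black_ring_mid (a point): Black carbon filter ring: a thick tube 60 mm in diameter and 26 mm high with a 28 mm hole through it, lying flat on the counter, about 90 g. The point is its centre, half-way up (13 mm above its underside); z is its axis. Either face may be up.
- amber_ring_mid (a point): Amber (orange) softener filter ring: a thick tube 60 mm in diameter and 26 mm high with a 28 mm hole through it, lying flat on the counter, about 80 g. The point is its centre, half-way up (13 mm above its underside); z is its axis. Either face may be up.
- blue_cap_mid (a point): Blue plastic end cap lying flat, hub up, about 50 g: a flange 60 mm in diameter and 8 mm thick, with a round hub 38 mm in diameter standing 24 mm above it (32 mm high in all), and a 28 mm hole through the whole. The hub is what one grips. The point is on the axis, 16 mm above its underside; z is its axis, pointing out of the hub.
- green_cap_mid (a point): Green plastic end cap lying flat, hub up, about 50 g: a flange 60 mm in diameter and 8 mm thick, with a round hub 38 mm in diameter standing 24 mm above it (32 mm high in all), and a 28 mm hole through the whole. The hub is what one grips. The point is on the axis, 16 mm above its underside; z is its axis, pointing out of the hub.
- blue_seat (a point): Carrier with a blue foot: a round plastic foot 84 mm in diameter and 8 mm thick, fixed to the counter, with an upright steel rod 12 mm in diameter that rises 70 mm above the foot. The point is on the rod's axis at the top face of the foot, 8 mm above the counter, where the lowest ring rests; z is up along the rod. Rings and caps thread over the rod with 8 mm of play all round.
- green_seat (a point): Carrier with a green foot: a round plastic foot 84 mm in diameter and 8 mm thick, fixed to the counter, with an upright steel rod 12 mm in diameter that rises 70 mm above the foot. The point is on the rod's axis at the top face of the foot, 8 mm above the counter, where the lowest ring rests; z is up along the rod. Rings and caps thread over the rod with 8 mm of play all round.
- bowl_mid (a point): Bystander: an open white ribbed filter bowl standing upright, 104 mm across its rim and 110 mm high. The point is on its axis, 55 mm up. Not to be moved.
- carton_mid (a point): Bystander: a small cardboard carton, 90 x 70 x 60 mm high. The point is its centre, 30 mm up. Not to be moved.
- spanner_mid (a point): Bystander: a flat grey plastic housing spanner, 10 mm thick: a ring 104 mm in diameter with a handle reaching 169 mm from the ring's centre along its y axis. The point is the ring's centre, 5 mm up. Not to be moved.
There are look-alikes about, which are no part of the job. What is meant by the part that bears green_cap_mid is not pink or yellow, and is the larger of those in its own colour.

How it is judged (in metres and radians):
At the end, for the whole second after the job is handed in: Blue carrier, from the foot up: white ring, black ring, blue cap. Green carrier: amber ring, green cap. Both caps hub up. Each piece is within 11 mm of the rod's axis, within 5 mm of its seated height, level within 0.1 rad, released and at rest (horizontal distance between each of white_ring_mid, black_ring_mid, blue_cap_mid and blue_seat below 0.011 m and z of white_ring_mid in the frame of blue_seat between 0.008 and 0.018 m and angle between the z axis of each of white_ring_mid, black_ring_mid, blue_cap_mid and the z axis of blue_seat, either way round below 0.1 rad and z of black_ring_mid in the frame of blue_seat between 0.034 and 0.044 m and z of blue_cap_mid in the frame of blue_seat between 0.063 and 0.073 m and horizontal distance between each of amber_ring_mid, green_cap_mid and green_seat below 0.011 m and z of amber_ring_mid in the frame of green_seat between 0.008 and 0.018 m and angle between the z axis of each of amber_ring_mid, green_cap_mid and the z axis of green_seat, either way round below 0.1 rad and z of green_cap_mid in the frame of green_seat between 0.037 and 0.047 m and angle between each of blue_cap_mid, green_cap_mid's own z axis and vertical below 0.1 rad and linear speed of each of white_ring, black_ring, amber_ring, blue_cap, green_cap below 0.02 m/s); the robot touches nothing.
It fails at once if the bowl is pushed more than 30 mm from its place (distance of bowl_mid from where it was at the start of the episode above 0.03 m).
It fails at once if the carton is pushed more than 30 mm from its place (distance of carton_mid from where it was at the start of the episode above 0.03 m).
It fails at once if the spanner is pushed more than 30 mm from its place (distance of spanner_mid from where it was at the start of the episode above 0.03 m).
It also fails if it takes over 134 s, if anything falls off the work surface, if the arm or the gripper's body presses on something with over 40 N, if the wrist force passes 120 N, or if a joint passes its speed limit or range.

## Working session

There is one attempt and no reset: what is moved stays moved. The work goes in short steps, each a Python script; the robot and the scene stay as the last script left them, time stands still between calls to the robot, and variables do not carry over. Pictures are saved under pics/ and viewed, and the job is handed in when it is done.

```bash
ls; mkdir -p pics
python3 - <<'E'
from plant import robot
import cv2
for n in("scene","side","wrist"):
    c=robot.get_calibration(n);print(n,c)
    cv2.imwrite(f"pics/{n}0.png",robot.grab_frame(n))
print(robot.observe())
E
```

```text
pics
scene {'vertical_fov': 51.73848573247317, 'cx': 317.0850652275881, 'cy': 242.13105335636553, 'k1': -0.03776936392472205, 'rvec': array([ 2.02981344,  1.67425746, -0.50576698]), 'tvec': array([-0.10347382, -0.46539369,  1.63765925])}
side {'vertical_fov': 56.50582070684233, 'cx': 312.69394461815034, 'cy': 229.07782559948487, 'k1': -0.03927155804733733, 'rvec': array([ 2.17999037, -0.14634008,  0.07779408]), 'tvec': array([-0.6081523 ,  0.08694307,  0.89745703])}
wrist {'vertical_fov': 69.94025860218709, 'cx': 319.3653310474636, 'cy': 237.32649594295472, 'k1': -0.006264543351596849, 'rvec': array([-2.86741374e+00, -1.11148914e-03,  2.98131825e-04]), 'tvec': array([-0.59847134, -0.03469665,  0.37862699])}
{'time': 0.15, 'q': array([-1.24711366e+01,  5.99070323e+00,  5.53806472e+00,  8.96071792e+01,
        8.54124002e-04,  7.75261616e+01]), 'qvel': array([-0.00703647, -0.17750351,  0.04984533,  0.06249826,  0.05418474,
       -0.03003905]), 'joint_torque': array([ 3.56894714e-03, -5.57353413e+01,  5.04006886e+01,  1.24952567e-02,
       -2.60494489e-04,  1.42527287e-05]), 'tool_pos': array([5.99807465e-01, 7.82023508e-05, 3.03308906e-01]), 'tcp_rot': array([-1.79941779e+02, -1.37542113e-02,  9.00026944e+01]), 'ft_force': array([-0.71463116, -0.40052386,  0.24477468]), 'torque': array([0.00171397, 0.00762801, 0.00324157]), 'gripper_width': 0.08549532008357173}
```

View pics/scene0.png

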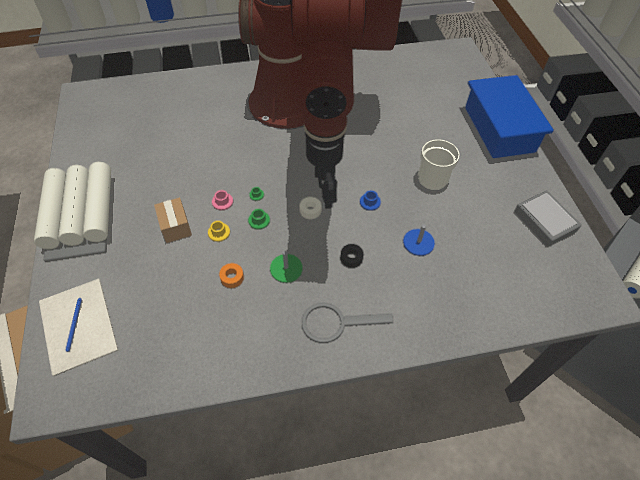

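View pics/side0.png

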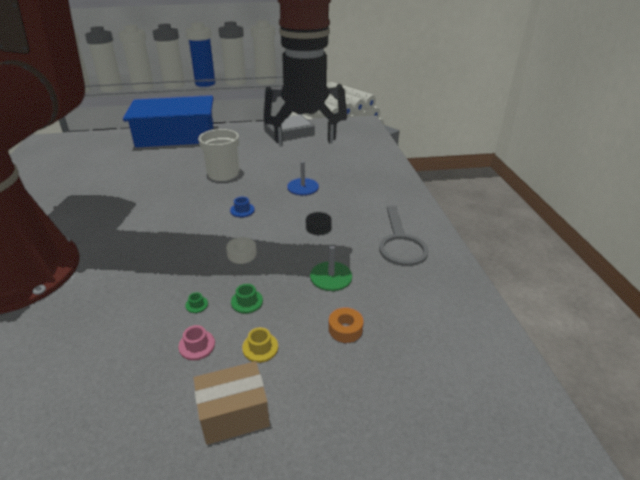

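View pics/wrist0.png

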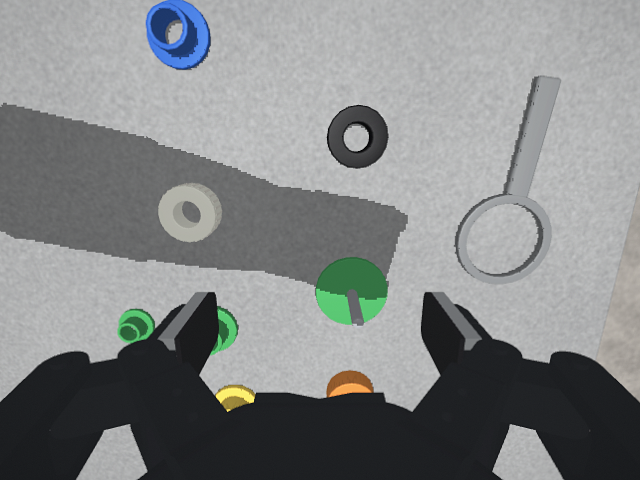

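The scene view shows all the parts. The large green cap is at (258,217) and the small green one at (256,193). The seats are at (419,241) for blue and (286,267) for green. The white ring is at (311,208), black at (351,255), amber at (232,274), and the blue cap at (370,200). Next I'll write a silhouette-fit localiser.

```bash
cat > h.py <<'E'
import numpy as np, cv2
from scipy.optimize import least_squares
def proj(P,c):
    P=np.atleast_2d(P); f=240/np.tan(np.radians(c["vertical_fov"])/2)
    K=np.array([[f,0,c["cx"]],[0,f,c["cy"]],[0,0,1]])
    return cv2.projectPoints(P.astype(float),np.array(c["rvec"]),np.array(c["tvec"]),K,np.array([c["k1"],0,0,0]))[0].reshape(-1,2)
def ground(px,c,z=0.):
    f=240/np.tan(np.radians(c["vertical_fov"])/2)
    K=np.array([[f,0,c["cx"]],[0,f,c["cy"]],[0,0,1]])
    n=cv2.undistortPoints(np.array([[px]],float),K,np.array([c["k1"],0,0,0])).ravel()
    R=cv2.Rodrigues(np.array(c["rvec"]))[0]; o=-R.T@np.array(c["tvec"]); d=R.T@np.r_[n,1]
    return (o+d*(z-o[2])/d[2])[:2]
t=np.linspace(0,2*np.pi,48,endpoint=False)
def circ(r,z): return np.c_[r*np.cos(t),r*np.sin(t),0*t+z]
MODEL=dict(ring=np.r_[circ(.03,0),circ(.03,.026)],cap=np.r_[circ(.03,0),circ(.03,.008),circ(.019,.032)],
 seat=np.r_[circ(.042,0),circ(.042,.008)])
def hullc(p):
    h=cv2.convexHull(p.astype(np.float32)); m=cv2.moments(h); return np.array([m["m10"],m["m01"]])/m["m00"],m["m00"]
def mask(img,kind):
    h,s,v=[a.astype(int) for a in cv2.split(cv2.cvtColor(img,cv2.COLOR_BGR2HSV))]
    if kind=="blue": m=(abs(h-109)<14)&(s>120)
    if kind=="green": m=(abs(h-66)<16)&(s>90)
    if kind=="amber": m=(h>5)&(h<19)&(s>150)
    if kind=="black": m=(v<65)
    if kind=="white": m=(s>14)&(h>15)&(h<40)&(s<90)&(v>100)
    return m.astype(np.uint8)
def locate(img,c,kind,model,guess,rad=40,z0=0.):
    """blob nearest projected guess xy -> xy by silhouette centroid"""
    M=MODEL[model]+[0,0,z0]
    g=hullc(proj(M+[*guess,0],c))[0]
    n,l,st,ce=cv2.connectedComponentsWithStats(mask(img,kind))
    best=None
    for i in range(1,n):
        if st[i,4]<25: continue
        d=np.hypot(*(ce[i]-g))
        if d<rad and (best is None or st[i,4]>st[best,4]): best=i
    if best is None: return None
    ys,xs=np.where(l==best); pc,area=hullc(np.c_[xs,ys])
    edge=xs.min()<=1 or ys.min()<=1 or xs.max()>=638 or ys.max()>=478
    r=least_squares(lambda q:hullc(proj(M+[*q,0],c))[0]-pc,guess,diff_step=1e-3)
    a2=hullc(proj(M+[*r.x,0],c))[1]
    return r.x.round(4),round(area/a2,2),edge
E
python3 - <<'E'
from plant import robot
import cv2
from h import *
sc=dict(white_ring=("white","ring",(311,208)),black_ring=("black","ring",(351,255)),amber_ring=("amber","ring",(232,274)),
 blue_cap=("blue","cap",(370,200)),green_cap=("green","cap",(258,217)),blue_seat=("blue","seat",(419,241)),green_seat=("green","seat",(286,267)))
c={n:robot.get_calibration(n) for n in("scene","side","wrist")}
im={n:cv2.imread(f"pics/{n}0.png") for n in c}
for k,(col,mo,px) in sc.items():
    g=ground(px,c["scene"],.01)
    print(k,g.round(3))
    for n,rad in (("scene",10),("side",25),("wrist",50)): print("   ",n,locate(im[n],c[n],col,mo,g,rad))
for n,px in dict(pink=(222,201),yellow=(219,232),smallgreen=(257,194),carton=(173,225),bowl=(436,175),spanner=(323,323)).items(): print(n,ground(px,c["scene"],.01).round(3))
E
```

```text
white_ring [ 0.462 -0.003]
    scene (array([ 0.462, -0.005]), 0.94, np.False_)
    side (array([ 0.4715, -0.012 ]), 0.4, np.False_)
    wrist None
black_ring [0.634 0.071]
    scene (array([0.6377, 0.0704]), 0.87, np.False_)
    side (array([0.6361, 0.0727]), 0.83, np.False_)
    wrist (array([0.6353, 0.0732]), 0.94, np.False_)
amber_ring [ 0.633 -0.239]
    scene (array([ 0.6376, -0.2414]), 0.86, np.False_)
    side (array([ 0.6382, -0.2381]), 0.81, np.False_)
    wrist (array([ 0.6349, -0.2207]), 0.39, np.False_)
blue_cap [0.465 0.166]
    scene (array([0.4643, 0.1659]), 0.81, np.False_)
    side (array([0.4632, 0.1685]), 0.76, np.False_)
    wrist (array([0.4628, 0.1676]), 0.93, np.True_)
green_cap [ 0.466 -0.151]
    scene (array([ 0.4699, -0.1506]), 0.84, np.False_)
    side (array([ 0.4698, -0.1481]), 0.84, np.False_)
    wrist (array([ 0.4832, -0.15  ]), 0.41, np.False_)
blue_seat [0.625 0.259]
    scene (array([0.6228, 0.2593]), 0.88, np.False_)
    side (array([0.6223, 0.2622]), 0.77, np.False_)
    wrist None
green_seat [ 0.638 -0.101]
    scene (array([ 0.6367, -0.1016]), 0.89, np.False_)
    side (array([ 0.636 , -0.0991]), 0.86, np.False_)
    wrist (array([ 0.6356, -0.0998]), 0.95, np.False_)
pink [ 0.391 -0.243]
yellow [ 0.496 -0.26 ]
smallgreen [ 0.384 -0.144]
carton [ 0.449 -0.381]
bowl [0.41 0.38]
spanner [ 0.809 -0.039]
```

Run:
```python
from plant import robot
import cv2
from h import *
for n,y in(("A",-.17),("B",.12)):
    robot.move_pose([.57,y,.30],[180,0,90]); robot.pause(.2)
    c=robot.get_calibration("wrist"); im=robot.grab_frame("wrist"); cv2.imwrite(f"pics/w{n}.png",im)
    np.save(f"c{n}.npy",c,allow_pickle=True)
    L=dict(amber_ring=("amber","ring",(.637,-.239)),green_cap=("green","cap",(.47,-.149)),green_seat=("green","seat",(.636,-.1)),white_ring=("white","ring",(.462,-.004))) if n=="A" else \
      dict(black_ring=("black","ring",(.636,.072)),blue_cap=("blue","cap",(.463,.168)),blue_seat=("blue","seat",(.622,.261)),white_ring=("white","ring",(.462,-.004)))
    for k,(col,mo,g) in L.items(): print(k,locate(im,c,col,mo,g,25), hullc(proj(MODEL[mo]+[*g,0],c))[0].round())
print(robot.observe()["time"])
```

```text
amber_ring (array([ 0.6368, -0.2392]), 0.92, np.False_) [380. 272.]
green_cap (array([ 0.4691, -0.149 ]), 0.94, np.False_) [226. 188.]
green_seat (array([ 0.6354, -0.0996]), 0.97, np.False_) [385. 140.]
white_ring None [203.  32.]
black_ring (array([0.6353, 0.0732]), 0.94, np.False_) [381. 251.]
blue_cap (array([0.4628, 0.1677]), 0.93, np.False_) [217. 160.]
blue_seat (array([0.6215, 0.2611]), 0.96, np.False_) [374.  61.]
white_ring (array([0.4623, 0.0253]), 0.04, np.False_) [226. 314.]
2.4917
```

View pics/wA.png

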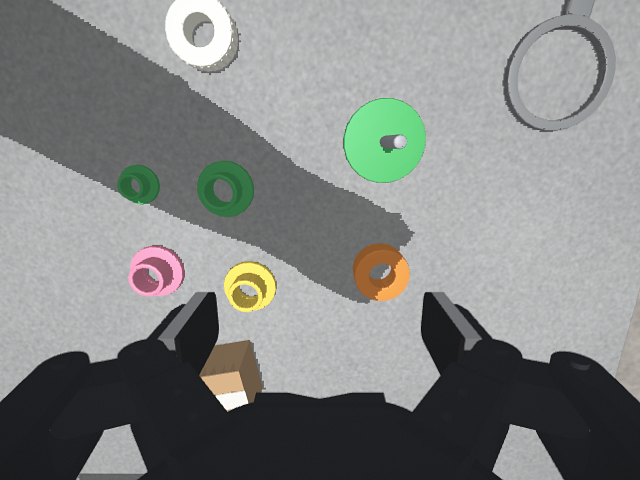

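View pics/wB.png

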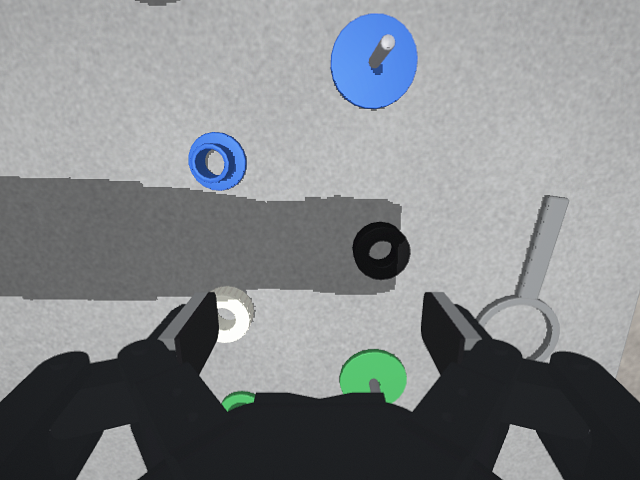

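Wrist picture A shows amber at (381,272), the large green cap at (226,188), and the green seat at (385,140). Picture B shows the blue seat at (374,61), the blue cap at (217,160), and black at (381,250). In wrist0 the white ring lies inside the shadow, so I'll segment it by brightness there.

```bash
cat > mv.py <<'E'
from plant import robot
import numpy as np
def T(): return round(robot.observe()["time"],1)
def pick(xy,yaw,z,up=.17,opening=.085):
    robot.set_gripper(opening) if abs(robot.observe()["gripper_width"]-opening)>.004 else None
    robot.move_pose([*xy,.14],[180,0,yaw])
    g=robot.line_to([*xy,z],vel=.08,guard=8)
    p=robot.observe(); print("down",g,p["tool_pos"].round(4),p["ft_force"].round(1))
    robot.set_gripper(0.0); w=robot.observe()["gripper_width"]
    robot.line_to([*xy,up],vel=.12)
    p=robot.observe(); print("width",round(w,4),round(p["gripper_width"],4),p["ft_force"].round(1),p["time"])
def place(xy,yaw,z,up=.19):
    """z: TCP height for release"""
    robot.move_pose([*xy,up],[180,0,yaw])
    g=robot.line_to([*xy,z],vel=.06,guard=6)
    p=robot.observe(); print("place",g,p["tool_pos"].round(4),p["ft_force"].round(1))
def release(xy,up=.2):
    robot.set_gripper(.085); 
    z=robot.observe()["tool_pos"]; robot.line_to([z[0],z[1],up],vel=.15); print("t",T(),robot.observe()["ft_force"].round(1))
E
python3 - <<'E'
import cv2
from plant import robot
from h import *
im=cv2.imread("pics/wrist0.png"); c=dict(vertical_fov=69.94025860218709,cx=319.3653310474636,cy=237.32649594295472,k1=-0.006264543351596849,rvec=[-2.86741374e+00,-1.11148914e-03,2.98131825e-04],tvec=[-0.59847134,-0.03469665,0.37862699])
g=cv2.cvtColor(im,cv2.COLOR_BGR2GRAY)[172:252,148:235]
print(np.median(g))
n,l,st,ce=cv2.connectedComponentsWithStats((g>132).astype(np.uint8))
i=1+st[1:,4].argmax(); ys,xs=np.where(l==i); print(st[i])
pc,a=hullc(np.c_[xs+148,ys+172]); M=MODEL["ring"]
r=least_squares(lambda q:hullc(proj(M+[*q,0],c))[0]-pc,[.462,-.004],diff_step=1e-3); print(r.x,a/hullc(proj(M+[*r.x,0],c))[1])
E
```

```text
110.0
[  10   11   64   60 2653]
[ 0.46061336 -0.00363969] 0.9687806480315192
```

Run:
```python
from mv import *; import cv2
pick([.4606,-.0036],90,.078,up=.2)
place([.6215,.2611],90,.0865,up=.2)
cv2.imwrite("pics/s1.png",robot.grab_frame("side")); cv2.imwrite("pics/w1.png",robot.grab_frame("wrist"))
print(T())
```

```text
down False [ 0.4609 -0.0037  0.0785] [ 0.3 -0.3  0.4]
width 0.0569 0.0572 [ 0.3 -0.5 -0.6] 5.8833
place True [0.6215 0.2611 0.087 ] [-0.1 -0.4  6.5]
9.0
```

View pics/w1.png

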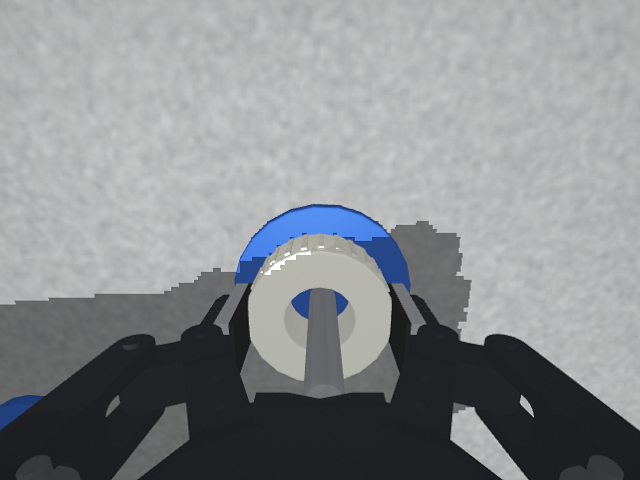

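View pics/s1.png

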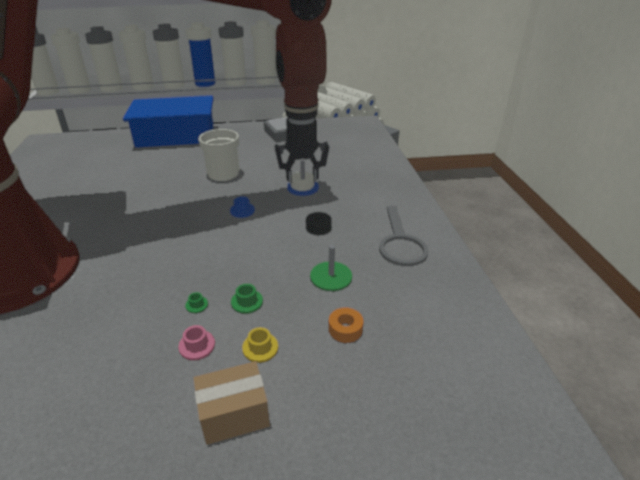

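The white ring is around the rod and seated on the blue foot, with its hole (285–355) centred on the rod at 322. I'll release it and pick black.

```bash
python3 - <<'E'
from mv import *; import cv2
release(None,up=.17)
cv2.imwrite("pics/w2.png",robot.grab_frame("wrist"))
pick([.6353,.0732],90,.078,up=.21)
place([.6215,.2611],90,.1125,up=.21)
cv2.imwrite("pics/w3.png",robot.grab_frame("wrist"))
print(T())
E
python3 -c "
import cv2,numpy as np
cv2.imwrite('pics/w23.png',cv2.resize(np.hstack([cv2.imread('pics/w2.png'),cv2.imread('pics/w3.png')]),(800,300)))"
```

```text
t 10.1 [-0.2  0.3 -0.6]
down False [0.6357 0.0731 0.0786] [-0.3 -0.5 -0.1]
width 0.0568 0.057 [-0.6 -0.6 -0.8] 13.5083
place True [0.6215 0.2611 0.1131] [-1.3  0.9  6.1]
15.9
```

View pics/w23.png

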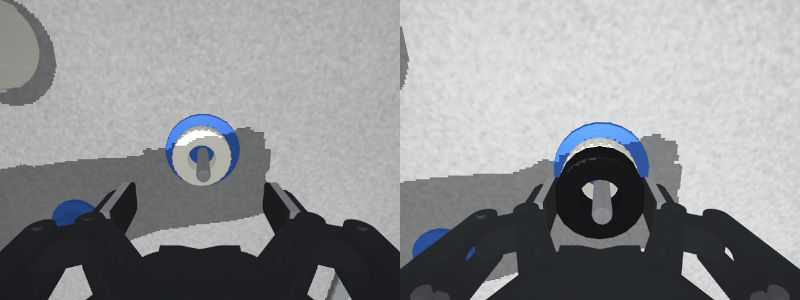

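White lies flat on the foot, and black sits on it around the rod at the expected height (TCP 0.113). The blue cap is next.

```bash
python3 - <<'E'
from mv import *; import cv2
release(None,up=.19)
cv2.imwrite("pics/w4.png",robot.grab_frame("wrist"))
pick([.4628,.1677],90,.085,up=.22)
place([.6215,.2611],90,.1455,up=.22)
cv2.imwrite("pics/w5.png",robot.grab_frame("wrist"))
print(T())
E
python3 -c "
import cv2,numpy as np
cv2.imwrite('pics/w45.png',cv2.resize(np.hstack([cv2.imread('pics/w4.png'),cv2.imread('pics/w5.png')]),(800,300)))"
```

```text
t 17.0 [0.2 0.5 0.2]
down False [0.463  0.1677 0.0854] [0.  0.2 0.3]
width 0.0365 0.0363 [-0.4 -0.7 -0.6] 20.4417
place True [0.6213 0.261  0.1459] [ 0.2 -1.2  6.4]
22.5
```

View pics/w45.png

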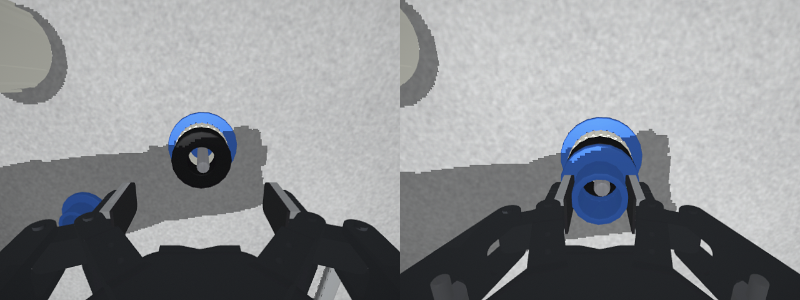

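The blue cap is on the rod and seated at TCP 0.146. The amber ring is next.

```bash
python3 - <<'E'
from mv import *; import cv2
release(None,up=.23)
cv2.imwrite("pics/w6.png",robot.grab_frame("wrist"))
pick([.6368,-.2392],90,.078,up=.2)
place([.6354,-.0996],90,.0865,up=.2)
cv2.imwrite("pics/w7.png",robot.grab_frame("wrist"))
print(T(), robot.ik([.4691,-.149,.085],[180,0,0]), robot.ik([.4691,-.149,.085],[180,0,180]))
E
python3 -c "
import cv2,numpy as np
cv2.imwrite('pics/w67.png',cv2.resize(np.hstack([cv2.imread('pics/w6.png'),cv2.imread('pics/w7.png')]),(800,300)))"
```

```text
t 23.7 [ 0.1 -0.3 -0.1]
down False [ 0.6371 -0.2394  0.0786] [ 0.1 -0.   0.6]
width 0.0567 0.0572 [-0.5 -0.8 -1.4] 28.0667
place True [ 0.6354 -0.0996  0.0871] [-0.6 -0.4  5.9]
30.6 [-32.88796015  -8.34256824 -31.5859523   66.75661594   0.
 147.11203985] [-32.88796015  -8.34256824 -31.5859523   66.75661594   0.
 -32.88796015]
```

View pics/w67.png

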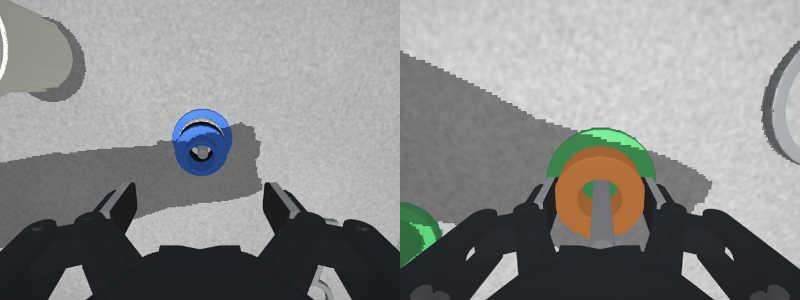

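The amber ring is on the green seat. The green cap is next, with the jaws along y to stay clear of the small look-alike.

```bash
python3 - <<'E'
from mv import *; import cv2
release(None,up=.17)
cv2.imwrite("pics/w8.png",robot.grab_frame("wrist"))
pick([.4691,-.149],180,.085,up=.2)
place([.6354,-.0996],180,.1195,up=.2)
cv2.imwrite("pics/w9.png",robot.grab_frame("wrist"))
print(T())
E
python3 -c "
import cv2,numpy as np
cv2.imwrite('pics/w89.png',cv2.resize(np.hstack([cv2.imread('pics/w8.png'),cv2.imread('pics/w9.png')]),(800,300)))"
```

```text
t 31.7 [ 0.1 -0.2 -0.5]
down False [ 0.4693 -0.1492  0.0853] [ 0.8  0.2 -0.2]
width 0.0364 0.0363 [-0.4 -0.1 -1.3] 35.775
place True [ 0.6352 -0.0995  0.1199] [-0.   0.2  5. ]
37.8
```

View pics/w89.png

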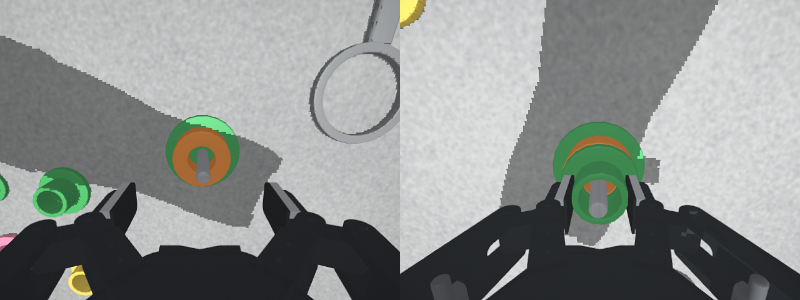

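The green cap is seated at TCP 0.120. I'll release it, retreat, and do a last check of both stacks.

Run:
```python
from mv import *; import cv2
from h import *
release(None,up=.25)
robot.move_pose([.57,-.17,.30],[180,0,90]); robot.pause(.3)
c=robot.get_calibration("wrist"); im=robot.grab_frame("wrist"); cv2.imwrite("pics/wC.png",im)
print("green", locate(im,c,"green","cap",(.6354,-.0996),30,z0=.034))
robot.move_pose([.57,.12,.30],[180,0,90]); robot.pause(.3)
im=robot.grab_frame("wrist");cv2.imwrite("pics/wD.png",im)
sd=robot.grab_frame("side")
cv2.imwrite("pics/fin.png",cv2.resize(sd[150:310,220:400],(720,640)[:2])[:600])
cv2.imwrite("pics/scF.png",robot.grab_frame("scene"))
print(T())
a=cv2.imread("pics/wC.png");
cv2.imwrite('pics/wCD.png',np.hstack([cv2.resize(a[50:250,290:490],(400,400)),cv2.resize(im[0:200,270:470],(400,400))]))
```

```text
t 39.4 [ 0.1 -0.4  0.9]
green (array([ 0.6293, -0.0992]), 1.55, np.False_)
42.6
```

View pics/wCD.png

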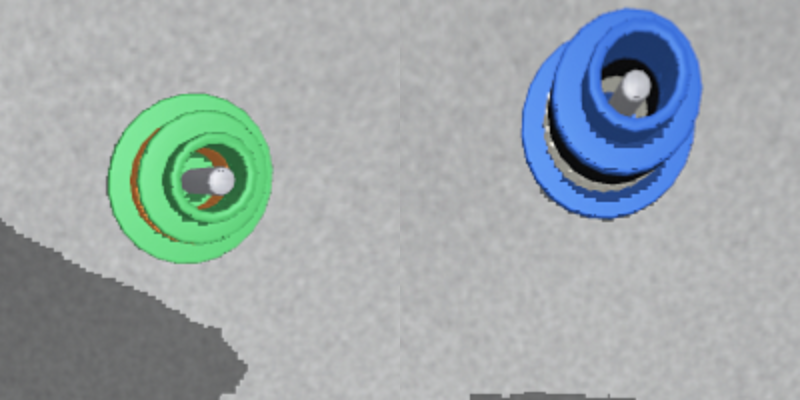

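View pics/fin.png

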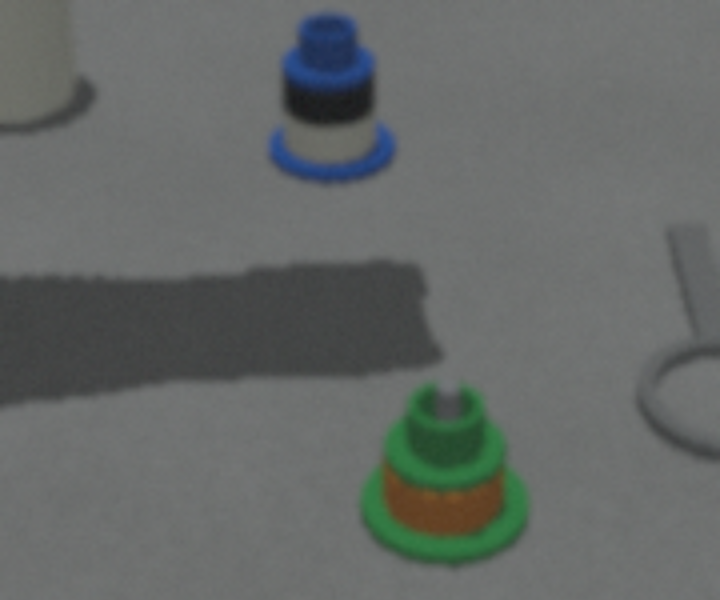

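View pics/scF.png

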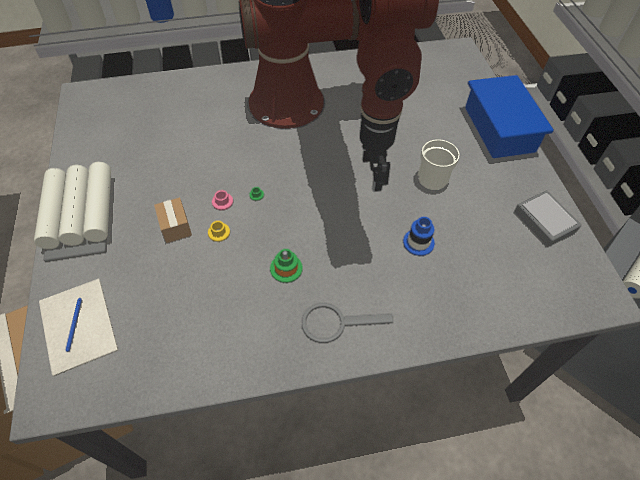

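Run:
```python
from h import *
a=np.load("cA.npy",allow_pickle=True).item();b=np.load("cB.npy",allow_pickle=True).item()
print(ground((393.5,138.5),a,.066), "seat .6354 -.0996"); print(ground((390,38),b,.092),"seat .6215 .2611")
from plant import robot
robot.job_done()
```

```text
[ 0.63246928 -0.09726728] seat .6354 -.0996
[0.62066241 0.26015802] seat .6215 .2611
the job is handed in; nothing more can be done
```

Both carriers are packed as asked and the job is handed in at about 43 s of the 134 s allowed. No verdict was reported.

- **Blue carrier:** white ring, black ring and blue cap are on the rod in that order, hub up.
- **Green carrier:** the amber ring and the larger green cap are on the rod, hub up. The smaller green cap and the pink and yellow ones were left alone.
- **Seated heights:** each piece touched down within about 1 mm of its expected height, and the contact force was about 5–6.5 N.
- **Final pictures:** both stacks look flat and in the right order. The bowl, carton and spanner look unmoved, though I judged that by eye. The gripper is clear of everything.
- **Centring:** read by eye from the last wrist pictures, using the calibration saved earlier for those two poses, the hub rims are off the rod axis by about 4 mm on the green cap and 1 mm on the blue cap. The limit is 11 mm.
- **One check failed:** the automatic outline fit of the finished green cap was unusable, because the green foot merged with the cap (area ratio 1.55). The hand reading above replaces it.

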